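# Power up the study desk: rocker, lamp key, timer bar

### The arm

A 6-joint arm with a two-finger parallel gripper is mounted at the origin on the work surface. World frame = base frame: x ahead of the robot, y to its left, z up, the work surface at z = 0. Lengths are in m, angles in rad, forces in N, time in s.
With the tool pointing down it reaches from about 0.2 to 0.875 m from the base axis. Payload 3.4 kg.
Tool frame: the origin (TCP) lies on the centre line of the jaws, within the pads' length; the fingertips stand 19 mm ahead of it and the grasp point (between the pads) is the TCP; z points along the fingers, y is the direction in which the jaws open and shut (so a half turn about z gives the same grasp; the last joint's range is limited). The gripper opens to 94 mm and grips with 3 to 60 N. Pads are 16 mm wide; open, the fingers measure 119 mm over their backs; the gripper's body (75 mm by 177 mm) begins 78 mm behind the grasp point.
Start: joints at [1.181, 0.276, 1.505, -0, 1.361, -0.121], TCP at [0.153, 0.554, 0.224] pointing down, gripper open.
Joint ranges: [-2.89, 2.89], [-0.75, 2.08], [0.22, 2.7], [-1.18, 4.32], [0.11, 2.71], [-2.7, 2.7]. Speed limits (rad/s): [2.57, 2.57, 3.14, 3.14, 3.14, 3.14].

### API

Orientations are given as a rotation vector (axis times angle).
In Python, from cell import arm gives the robot as it stands.
- The arm moves only by the tool arm_command, never from a script. Its argument "deltas" is text: rows parted by semicolons, each of 5 numbers parted by spaces: the finger opening in mm, from 0 to 94, then the shift along the tool's x, y, z in mm, then the turn about the tool's z in rad. In form: fingers tx ty tz yaw; .... A call has 1 to 10 rows; each row is the pose to reach, as a shift and turn from the pose commanded when the call began, along the tool's axes at that moment; what a row does not reach only later rows make up. A row lasts 1/12 s, in which the tool goes at most 41.7 mm and 7.16 degrees, less where a joint would pass 70% of its speed; a pose out of reach is approached as far as the arm can. A call with a gripper value outside its range is refused whole. The fingers move at their own pace and stop on an object; the grip force is fixed at half the most. Time passes only in rows, so rows that repeat a pose let the fingers close. It gives the time, the measured TCP pose, the force and the opening at its end, in the units of the state.
- arm.sense(): the state, without advancing time (a new reading comes with each control period).
- arm.get_image(name): name is "scene" or "top" or "wrist"; returns (picture, depth): 420x560x3 uint8, blue, green, red; 420x560 float32, m along the optical axis (not along the pixel's ray), 0 where there is no reading.
- arm.camera_info(name): a dict with "camera_matrix" (3x3 intrinsics, pixels), "R" (3x3) and "t" (3): a world point X has camera coordinates R X + t; the wrist camera has in their place "mount" (4x4, takes a point from camera to tool coordinates, whose origin is the TCP and whose axes are the flange's). Camera axes: x right, y down, z forward; pixel columns grow to the right and rows downward; lengths in m; the calibration is good to about 2 mm. The wrist camera is an equidistant fisheye: a pixel r from the principal point sees the ray r / f radians off the axis. A picture is of the moment at which its call begins: read the wrist's pose just before it. camera_info takes no time and is no camera call.
- arm.sign_off(): hands the job in, once; it reports no verdict.
The state is a dict: "time": time; "joint_positions": joint angles; "joint_vel": joint speeds; "joint_efforts": joint torques, N m; "ee_pos": TCP position; "tcp_rot": TCP orientation; "contact_force": force on the tool from outside, world axes, zero at the start; "torque": the same for the moment, N m; "width": finger opening in m.
Only numpy, scipy, OpenCV 4.12 (cv2) and the standard library are available. Lean on these libraries where they do the work, as an engineer would, in place of code of your own. Each camera call takes 0.05 s, during which the arm holds its last target. There are 200 camera calls.

### The job

Get the desk ready for a timed reading session by pressing three controls with the fingertips, in this order: push the raised half of the power box's rocker fully over so that it is switched on, then press the reading lamp's large round key fully home so that it stays down, then press the desk timer's wide bar right down, keep it down for one full second and let it come up again. Press none of these before its turn and leave the lamp's small square key and the timer's small round key alone. Pick nothing up, and leave the timer and everything else on the desk standing where it is.

Things in the scene. Friction and masses are not known exactly. Their poses are not given: they have to be found in the camera images.
- rocker (a joint): angle of the power box's rocker about a level axis across the box, rad: 0 is off (the half at the box's -x end is raised), 0.36 is the stop, fully over and on. A white paddle 60 x 34 x 10 mm at the box's -x end. It has no spring and stays where it is left; about 3 N at the press point moves it, up to 10 N near its axle.
- rocker_press (a point): press point on top of the rocker's raised half, 19 mm from its axle (the axle lies to +x of it). The point tilts with the rocker: as the switch goes fully over it sinks about 7 mm. Off, it is about 62 mm above the desk; on, about 55 mm.
- power: grey power box 180 (x) x 75 (y) x 45 mm, fixed to the desk; origin at the centre of its underside. Rocker axle at x = -45 mm, 54 mm high; two round socket wells behind it at x = 22 and 62 mm.
- lamp_key (a joint): depth of the lamp's on/off key, m: 0 is up (off), 0.007 is fully home (on). Latching: no spring, it stays where it is left; takes about 4 N.
- lamp_key_top (a point): centre of the top face of the lamp's large round grey key, 34 mm across, 36 mm above the desk when up; sinks with the key.
- lamp: reading lamp, fixed. Flat aluminium foot 150 (x) x 100 (y) x 24 mm, origin at the centre of its underside. The large round key stands at x = -40, y = +20 mm and the small square one at x = 22, y = -28 mm. A stalk (14 mm thick, on a 24 mm collar) rises from x = 58 mm and leans to +x up to x = 115 mm at 240 mm height, with a light bar from there on to x = 235 mm, 252 mm high.
- dim_key (a joint): depth of the lamp's small square key (14 x 14 mm, top 31 mm above the desk), m: 0 is up, 0.005 fully down; spring return. To be left alone.
- start_bar (a joint): depth of the timer's wide bar, m: 0 is up, 0.006 is right down; spring return, about 2 N to start and 4 N right down.
- start_bar_top (a point): centre of the top face of the timer's wide white bar, 22 (x) x 62 (y) mm, 48 mm above the desk when up; sinks with the bar.
- timer: white desk timer 120 (x) x 84 (y) x 38 mm on rubber feet, loose, 0.6 kg; origin at the centre of its underside. Wide bar at x = -35 mm, dark screen in the middle, small round key at x = 45, y = 24 mm.
- reset_key (a joint): depth of the timer's small round key (16 mm across, top 45 mm above the desk), m: 0 is up, 0.005 fully down; spring return. To be left alone.
- stapler: black stapler, bystander, 120 (x) x 34 x 47 mm; origin at the centre of its underside
- clip_jar: small closed glass jar, bystander, 54 mm across, 60 mm tall; origin at the centre of its underside
- notes: block of note paper, bystander, 70 x 70 x 32 mm; origin at the centre of its underside
- mug: white mug, bystander, 80 mm across, 85 mm tall, handle to +y; origin at the centre of its underside
- glasses_case: grey spectacle case, bystander, 155 (x) x 58 x 36 mm; origin at the centre of its underside
- succulent: small plant in a clay pot, bystander, 80 mm across, 90 mm tall; origin at the centre of its underside
Mind the look-alikes: they are no part of the job. Leave any red look-alike of the timer alone.

How it is judged:
By the outcome, as a careful person would: the job done as asked, in the order asked, and still so for the second after the job is handed in, with the robot touching nothing.
It also fails if it takes over 61 s, if anything falls off the work surface, if the arm or the gripper's body presses on something with over 40 N, if the wrist force passes 120 N, or if a joint passes its speed limit or range.

## Working session

There is one attempt and no reset: what is moved stays moved. The work goes in short steps, Python scripts to look and compute and a tool call to move; the robot and the scene stay as the last step left them, time stands still between calls to the robot, and variables do not carry over. Pictures are saved under pics/ and viewed, about 8 in all and at most 12, crops included, and the job is handed in when it is done.

Besides the shell and the picture viewer there is one more tool, called after "Emit:" as name(argument=value, ...), one argument or row to a line, values as JSON. arm_command: Moves the arm, as the interface text tells. Its arguments: {"type":"object","properties":{"deltas":{"type":"string"}},"required":["deltas"]}

```bash
mkdir -p pics; cat > h.py <<'E'
import numpy as np,cv2
from cell import arm
from scipy.spatial.transform import Rotation as Ro
def cloud(name,save=None):
    s=arm.sense(); im,d=arm.get_image(name); c=arm.camera_info(name)
    if save: cv2.imwrite('pics/'+save,im)
    K=np.array(c['camera_matrix']); v,u=np.mgrid[:420,:560]
    x=(u-K[0,2])/K[0,0]; y=(v-K[1,2])/K[1,1]
    if 'R' in c:
        P=np.dstack([x*d,y*d,d]); P=(P-np.array(c['t']))@np.array(c['R'])
    else:
        r=np.hypot(x,y); k=np.where(r>1e-6,np.tan(np.minimum(r,1.5))/np.maximum(r,1e-6),1)
        M=np.array(c['mount']); P=np.dstack([x*k*d,y*k*d,d])@M[:3,:3].T+M[:3,3]
        P=P@Ro.from_rotvec(s['tcp_rot']).as_matrix().T+np.array(s['ee_pos'])
    P[d==0]=np.nan
    return im,P
E
python3 - <<'E'
from h import *
im,P=cloud('top','top.png'); im2,P2=cloud('scene','scene.png')
np.save('top.npy',P); np.save('scene.npy',P2)
cv2.imwrite('pics/both.png',cv2.resize(np.hstack([im,im2]),(800,300)))
s=arm.sense();print(s); print(Ro.from_rotvec(s['tcp_rot']).as_matrix().round(3)); print(arm.camera_info('top'))
E
```

```text
{'time': 0.1, 'joint_positions': array([ 1.18099312e+00,  2.76506833e-01,  1.50594980e+00,  1.70275482e-05,
        1.36072091e+00, -1.21033905e-01]), 'joint_vel': array([ 0.00048515, -0.00361656, -0.00190146, -0.00052508,  0.00092696,
       -0.00100513]), 'joint_efforts': array([ 1.00888832e-03, -4.05455124e+01, -2.37778956e+01,  7.04048714e-02,
        2.98764103e-02, -1.81579475e-05]), 'ee_pos': array([0.15252984, 0.55392181, 0.22372805]), 'tcp_rot': array([-4.20861878e-01, -3.11285350e+00,  2.40183853e-03]), 'contact_force': array([ 0.61120782,  0.37413933, -0.20997769]), 'torque': array([0.02748013, 0.0004124 , 0.01316444]), 'width': 0.09416463590622752}
[[-0.964  0.266 -0.001]
 [ 0.266  0.964 -0.001]
 [ 0.    -0.002 -1.   ]]
{'camera_matrix': array([[474.82018741,   0.        , 279.77675206],
       [  0.        , 474.82018741, 209.83649201],
       [  0.        ,   0.        ,   1.        ]]), 'R': array([[ 4.95887223e-02, -9.98769277e-01,  9.43446894e-04],
       [-9.74873427e-01, -4.86076477e-02, -2.17391577e-01],
       [ 2.17169887e-01,  9.86042923e-03, -9.76084019e-01]]), 't': array([-0.00216274,  0.49907977,  1.00419228])}
```

View pics/top.png

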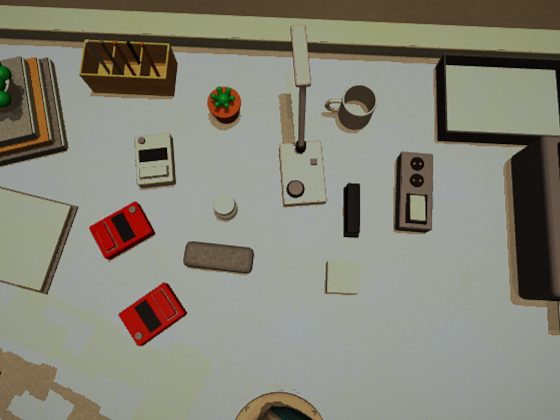

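View pics/scene.png

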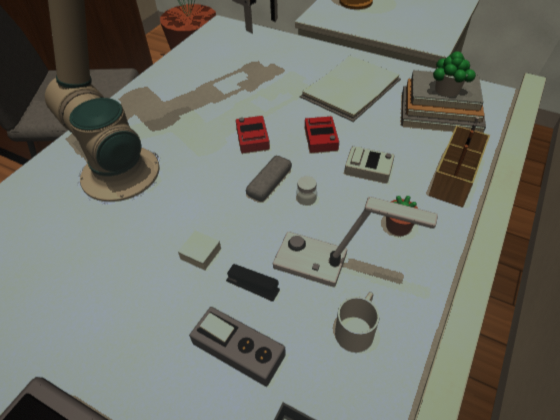

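The top view shows the power box with its rocker at (417,208), the lamp's round key at (295,188) and the white timer's bar at (153,171). The red look-alikes are at (122,230) and (152,313). Next I measure each of the three with colour masks.

```bash
python3 - <<'E'
from h import *
P=np.load('top.npy'); im=cv2.imread('pics/top.png'); c=arm.camera_info('top')
K=np.array(c['camera_matrix']);R=np.array(c['R']);t=np.array(c['t'])
def cast(u,v,z):
    r=R.T@np.linalg.solve(K,[u,v,1]);o=-R.T@t
    return (o+r*(z-o[2])/r[2]).round(4)
for n,u,v,z in [('rock',417,208,.058),('key',295,188,.036),('bar',153,171,.048)]:
    print(n,cast(u,v,z),'depth',P[v,u].round(4))
# height-segmented bodies
Z=P[...,2]
for n,(u0,v0,u1,v1),h in [('power',(385,145,445,240),.038),('lamp',(270,135,335,215),.017),('timer',(125,125,185,195),.03)]:
    m=np.zeros(Z.shape,np.uint8); m[v0:v1,u0:u1]=(Z[v0:v1,u0:u1]>h)&(Z[v0:v1,u0:u1]<h+.035)
    k,l,st,ce=cv2.connectedComponentsWithStats(m); i=1+np.argmax(st[1:,4])
    q=P[l==i]; r=cv2.minAreaRect((q[:,:2]*1000).astype(np.float32)); print(n,st[i],r,np.nanpercentile(q[:,2],[5,50,95]).round(4))
crop=[im[v0:v1,u0:u1] for u0,v0,u1,v1 in [(385,145,445,240),(265,135,335,215),(125,125,185,195)]]
cv2.imwrite('pics/crop.png',np.hstack([cv2.resize(a,(260,400),interpolation=0) for a in crop]))
for n,(u0,v0,u1,v1),z in [('key',(280,175,312,203),.036),('rock',(404,192,430,226),.058),('bar',(135,160,175,182),.048)]:
    g=cv2.cvtColor(im[v0:v1,u0:u1],cv2.COLOR_BGR2GRAY); _,m=cv2.threshold(g,0,255,(cv2.THRESH_BINARY_INV if n=='key' else cv2.THRESH_BINARY)+cv2.THRESH_OTSU)
    k,l,st,ce=cv2.connectedComponentsWithStats(m); i=1+np.argmax(st[1:,4]); e=ce[i]+[u0,v0]; print(n,st[i],e,cast(*e,z))
E
```

```text
rock [ 0.5173 -0.2823  0.058 ] depth [ 0.5166 -0.2815  0.061 ]
key [ 0.5558 -0.0095  0.036 ] depth [ 0.5563 -0.0096  0.0343]
bar [0.5765 0.3167 0.048 ] depth [0.5767 0.3169 0.0474]
power [ 398  151   35   79 2535] ((564.6380004882812, -283.5256652832031), (75.75695037841797, 182.08473205566406), 88.02934265136719) [0.0419 0.0459 0.0613]
lamp [ 279  141   47   64 2559] ((599.7943725585938, -24.341915130615234), (150.47528076171875, 100.10906982421875), 7.08574914932251) [0.0209 0.0245 0.0352]
timer [ 134  133   40   53 1791] ((611.498779296875, 323.4322204589844), (122.08012390136719, 84.78815460205078), 9.815677642822266) [0.0344 0.0387 0.0488]
key [  6   5  19  18 267] [294.92134831 188.48314607] [ 0.5546 -0.0094  0.036 ]
rock [  6   3  16  26 387] [417.24806202 207.45736434] [ 0.5185 -0.2829  0.058 ]
bar [  0   0  38  22 688] [152.83139535 170.32848837] [0.5781 0.3173 0.048 ]
```

View pics/crop.png

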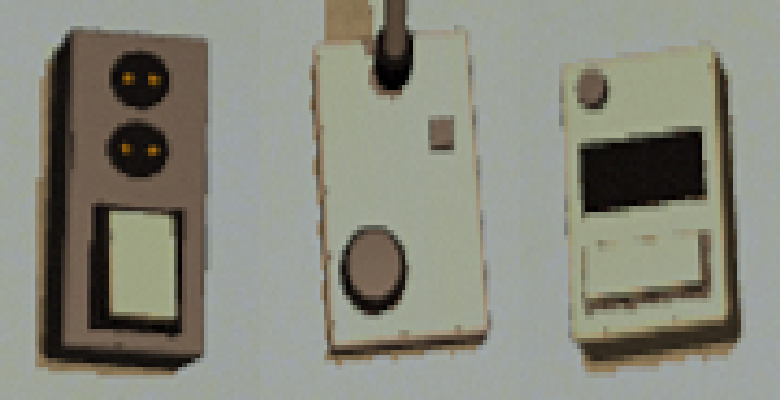

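The poses agree with the given sizes. In world coordinates:

| Control | x | y |
|---|---|---|
| Rocker press point | 0.500 | -0.281 |
| Lamp key | 0.556 | -0.009 |
| Timer bar | 0.577 | 0.317 |

Now I move towards the rocker with the fingers closed.

Emit:
arm_command(
  deltas="0 -15 -19 0 -0.03; 0 -40 -51 0 -0.06; 0 -65 -83 0 -0.09; 0 -90 -115 0 -0.12; 0 -115 -147 0 -0.15; 0 -140 -179 0 -0.18; 0 -165 -211 0 -0.21; 0 -190 -243 0 -0.24; 0 -215 -275 0 -0.27; 0 -240 -307 0 -0.27",
)

```text
time: 0.93
ee_pos: [0.3024, 0.1928, 0.2244]
tcp_rot: [-0.005, 3.141, 0.0]
contact_force: [0.5, -0.5, -0.8]
width: 0.0312
```

Emit:
arm_command(
  deltas="0 -14 -34 0 0; 0 -28 -68 0 0; 0 -42 -102 0 0; 0 -56 -136 0 0; 0 -70 -170 0 0; 0 -84 -204 0 0; 0 -98 -238 0 0; 0 -112 -272 0 0; 0 -126 -306 0 0; 0 -140 -335 0 0",
)

```text
time: 1.77
ee_pos: [0.4431, -0.1425, 0.2241]
tcp_rot: [-0.0, -3.141, 0.0]
contact_force: [1.4, 0.8, 0.2]
width: 0.0002
```

Emit:
arm_command(
  deltas="0 -14 -34 15 0; 0 -28 -68 35 0; 0 -42 -102 55 0; 0 -52 -125 75 0; 0 -58 -140 90 0; 0 -58 -140 100 0; 0 -58 -140 100 0; 0 -58 -140 100 0",
)

```text
time: 2.43
ee_pos: [0.5002, -0.2787, 0.1239]
tcp_rot: [0.002, -3.14, -0.003]
contact_force: [0.2, 0.4, -0.4]
width: 0.0005
```

```bash
python3 - <<'E'
from h import *
s=arm.sense(); print(s['ee_pos'],s['tcp_rot'],s['contact_force'],s['width'])
im,P=cloud('wrist','w1.png')
Z=P[...,2]
q=P[(Z>.053)&(Z<.07)&(abs(P[...,0]-.51)<.06)&(abs(P[...,1]+.283)<.03)]
print(len(q)); 
if len(q): print(np.percentile(q,[2,50,98],axis=0).round(4), cv2.minAreaRect((q[:,:2]*1000).astype(np.float32)))
E
```

```text
[ 0.5001845  -0.27869652  0.1239017 ] [ 2.07063706e-03 -3.13957576e+00 -3.34649239e-03] [ 0.16117819  0.39457611 -0.3752016 ] 0.00047482403023981233
1394
[[ 0.4871 -0.3004  0.0566]
 [ 0.496  -0.2857  0.0624]
 [ 0.5222 -0.2671  0.0645]] ((502.0430908203125, -290.1244201660156), (34.612083435058594, 53.76445770263672), 37.92106628417969)
```

View pics/w1.png

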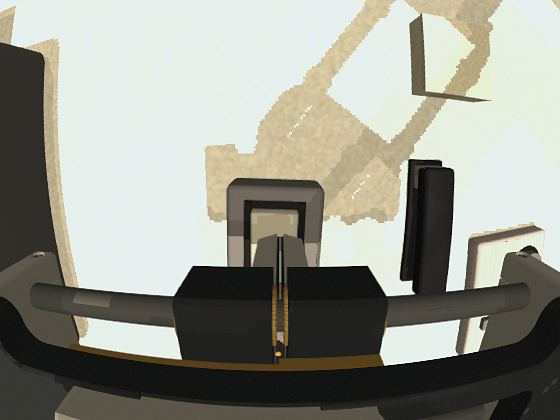

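The wrist view agrees: the rocker's near edge is at about x=0.487, giving a centre near 0.517, y≈-0.283 and a top at about 63 mm. I press down slowly.

Emit:
arm_command(
  deltas="0 1 -3 15 0; 0 1 -3 30 0; 0 1 -3 36 0; 0 1 -3 39 0; 0 1 -3 41 0; 0 1 -3 43 0; 0 1 -3 45 0; 0 1 -3 46 0; 0 1 -3 47 0; 0 1 -3 47 0",
)

```text
time: 3.32
ee_pos: [0.4996, -0.283, 0.0778]
tcp_rot: [0.002, -3.141, -0.0]
contact_force: [-2.7, 1.0, 4.6]
width: 0.0005
```

Emit:
arm_command(
  deltas="0 0 0 1 0; 0 0 0 2 0; 0 0 0 2 0; 0 0 0 3 0; 0 0 0 3 0; 0 0 0 3 0",
)

```text
time: 3.82
ee_pos: [0.4992, -0.283, 0.0759]
tcp_rot: [0.002, -3.14, 0.0]
contact_force: [-4.9, 2.0, 11.4]
width: 0.0003
```

Emit:
arm_command(
  deltas="0 0 0 1 0; 0 0 0 2 0; 0 0 0 3 0; 0 0 0 3 0; 0 0 0 3 0",
)

```text
time: 4.23
ee_pos: [0.4993, -0.2831, 0.0754]
tcp_rot: [0.002, -3.141, 0.001]
contact_force: [-9.2, 4.8, 26.0]
width: 0.0003
```

A hard stop: only 0.5 mm more travel for 15 N more. I lift off and check.

Emit:
arm_command(
  deltas="0 0 0 -10 0; 0 0 0 -40 0; 0 0 0 -70 0; 0 0 30 -80 0; 0 0 65 -80 0; 0 0 100 -80 0; 0 0 100 -80 0; 0 0 100 -80 0",
)

```text
time: 4.9
ee_pos: [0.5006, -0.1819, 0.1517]
tcp_rot: [-0.006, 3.14, -0.001]
contact_force: [0.7, 0.0, 0.0]
width: 0.0002
```

```bash
python3 - <<'E'
from h import *
print(arm.sense()['ee_pos'],arm.sense()['contact_force'])
for n in ('scene','top'):
    im,P=cloud(n)
    for x in (.492,.497,.501,.509,.518,.527,.533,.540):
        q=P[(abs(P[...,0]-x)<.004)&(abs(P[...,1]+.282)<.01)]; print(n,x,len(q),np.nanmedian(q[:,2]).round(4) if len(q) else '')
E
```

```text
[ 0.50057777 -0.18189199  0.15169715] [0.69481971 0.04015055 0.03293225]
scene 0.492 30 0.054
scene 0.497 35 0.0554
scene 0.501 33 0.0555
scene 0.509 34 0.0567
scene 0.518 36 0.0592
scene 0.527 37 0.0603
scene 0.533 36 0.0617
scene 0.54 35 0.0625
top 0.492 36 0.0534
top 0.497 32 0.0555
top 0.501 35 0.0561
top 0.509 34 0.058
top 0.518 25 0.0585
top 0.527 9 0.0618
top 0.533 10 0.0614
top 0.54 0
```

The rocker is fully over: its slope is now 0.18 the other way, with 55 mm at the press point. On to the lamp key.

Emit:
arm_command(
  deltas="0 -11 35 0 0; 0 -22 70 0 0; 0 -33 105 0 0; 0 -44 135 10 0; 0 -52 160 25 0; 0 -56 173 45 0; 0 -56 173 55 0; 0 -56 173 55 0; 0 -56 173 55 0",
)

```text
time: 5.75
ee_pos: [0.5557, -0.0116, 0.0959]
tcp_rot: [0.0, -3.14, 0.001]
contact_force: [-0.9, 0.1, 0.5]
width: 0.0004
```

```bash
python3 - <<'E'
from h import *
print(arm.sense()['ee_pos'],arm.sense()['contact_force'])
for n in ('scene','wrist'):
    im,P=cloud(n,'k_'+n+'.png')
    q=P[(P[...,2]>.031)&(P[...,2]<.041)&(np.hypot(P[...,0]-.556,P[...,1]+.009)<.025)]
    print(n,len(q)); 
    if len(q)>5: print(np.percentile(q,[2,50,98],axis=0).round(4),cv2.minEnclosingCircle((q[:,:2]*1000).astype(np.float32)))
E
```

```text
[ 0.55572375 -0.01157056  0.09587309] [-0.90321604  0.0733399   0.4802739 ]
scene 143
[[ 0.5426 -0.0279  0.0315]
 [ 0.5578 -0.0134  0.0354]
 [ 0.5723  0.0033  0.0383]] ((557.8682861328125, -11.65239429473877), 17.410598754882812)
wrist 1234
[[ 0.5395 -0.026   0.0326]
 [ 0.5508 -0.0104  0.0361]
 [ 0.5607  0.0045  0.0374]] ((555.2034301757812, -10.705619812011719), 16.872243881225586)
```

Emit:
arm_command(
  deltas="0 0 0 15 0; 0 0 0 30 0; 0 0 0 37 0; 0 0 0 40 0; 0 0 0 42 0; 0 0 0 44 0; 0 0 0 46 0; 0 0 0 48 0; 0 0 0 49 0; 0 0 0 50 0",
)

```text
time: 6.68
ee_pos: [0.5562, -0.0106, 0.0481]
tcp_rot: [-0.003, 3.141, -0.002]
contact_force: [-6.2, -1.5, 19.3]
width: 0.0004
```

Emit:
arm_command(
  deltas="0 0 0 1 0; 0 0 0 2 0; 0 0 0 2 0; 0 0 0 2 0",
)

```text
time: 7.02
ee_pos: [0.5562, -0.0106, 0.048]
tcp_rot: [-0.003, 3.14, -0.002]
contact_force: [-7.0, -2.7, 24.4]
width: 0.0003
```

Emit:
arm_command(
  deltas="0 0 0 -15 0; 0 0 0 -45 0; 0 0 0 -80 0; 0 -1 20 -100 0; 0 -3 55 -100 0; 0 -5 90 -100 0; 0 -7 125 -100 0; 0 -7 125 -100 0",
)

```text
time: 7.68
ee_pos: [0.5632, 0.1212, 0.1448]
tcp_rot: [-0.008, 3.139, 0.008]
contact_force: [0.4, 0.6, -0.5]
width: 0.0002
```

```bash
python3 - <<'E'
from h import *
print(arm.sense()['ee_pos'],arm.sense()['contact_force'])
for n in ('scene','top'):
    im,P=cloud(n)
    for c,r in (((.556,-.0105),.012),((.577,.3173),.008)):
        q=P[np.hypot(P[...,0]-c[0],P[...,1]-c[1])<r]; print(n,c,len(q),np.nanmedian(q[:,2]) if len(q) else '')
    Z=P[...,2];q=P[(Z>.025)&(Z<.06)&(np.hypot(P[...,0]-.6115,P[...,1]-.3234)<.085)]; print(cv2.minAreaRect((q[:,:2]*1000).astype(np.float32)))
E
```

```text
[0.5632243  0.12124569 0.14476034] [ 0.44588672  0.6450552  -0.54437183]
scene (0.556, -0.0105) 67 0.028701837752801
scene (0.577, 0.3173) 19 0.04804163137371964
((610.8685302734375, 320.1081848144531), (119.6356201171875, 90.9221420288086), 9.568739891052246)
top (0.556, -0.0105) 79 0.02959104856981964
top (0.577, 0.3173) 0 
((612.5298461914062, 323.927978515625), (121.2288818359375, 84.82793426513672), 9.731668472290039)
```

The key is home: its top is at 29 mm, down from 36. Now the timer.

Emit:
arm_command(
  deltas="0 -2 30 0 0; 0 -5 65 0 0; 0 -7 100 0 0; 0 -9 135 0 0; 0 -11 165 10 0; 0 -13 187 25 0; 0 -14 197 38 0; 0 -14 197 44 0; 0 -14 197 44 0; 0 -14 197 44 0",
)

```text
time: 8.62
ee_pos: [0.5763, 0.31, 0.0999]
tcp_rot: [-0.0, -3.14, 0.002]
contact_force: [-0.0, -0.3, 0.4]
width: 0.0006
```

```bash
python3 - <<'E'
from h import *
print(arm.sense()['ee_pos'],arm.sense()['contact_force'])
im,P=cloud('wrist','t_w.png'); Z=P[...,2]
q=P[(Z>.0445)&(Z<.052)&(np.hypot(P[...,0]-.577,P[...,1]-.317)<.04)]; print(len(q))
if len(q)>5: print(np.percentile(q,[2,50,98],axis=0).round(4),cv2.minAreaRect((q[:,:2]*1000).astype(np.float32)))
E
```

```text
[0.57631917 0.30997563 0.09991785] [-0.01547419 -0.32853341  0.40420989]
2213
[[0.561  0.2873 0.0459]
 [0.5717 0.3222 0.0481]
 [0.5841 0.3467 0.0495]] ((574.2827758789062, 317.0920715332031), (21.79593276977539, 62.52798080444336), 8.705633163452148)
```

View pics/t_w.png

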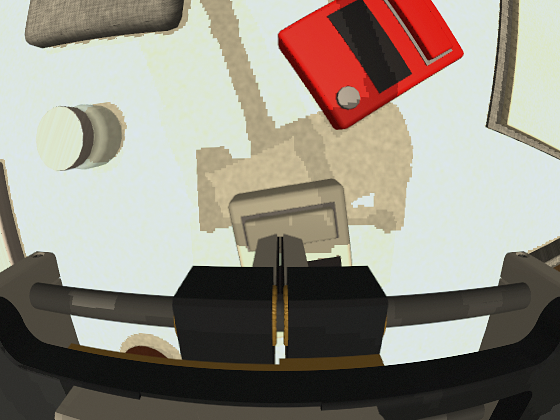

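The bar is centred at (0.576, 0.317) with its top at 48 mm, under the fingertips after a 7 mm shift. I press gently, since the timer is loose.

Emit:
arm_command(
  deltas="0 0 7 5 -0.08; 0 0 7 15 -0.15; 0 0 7 24 -0.15; 0 0 7 29 -0.15; 0 0 7 32 -0.15; 0 0 7 34 -0.15; 0 0 7 36 -0.15; 0 0 7 38 -0.15; 0 0 7 39 -0.15; 0 0 7 40 -0.15",
)

```text
time: 9.5
ee_pos: [0.5765, 0.3184, 0.0612]
tcp_rot: [-0.237, 3.132, -0.001]
contact_force: [-3.5, -4.6, 12.5]
width: 0.0006
```

Emit:
arm_command(
  deltas="0 0 0 0.5 0; 0 0 0 0.5 0; 0 0 0 0.5 0; 0 0 0 0.5 0; 0 0 0 0.5 0; 0 0 0 0.5 0; 0 0 0 0.5 0; 0 0 0 0.5 0; 0 0 0 0.5 0; 0 0 0 0.5 0",
)

```text
time: 10.33
ee_pos: [0.5765, 0.3184, 0.0612]
tcp_rot: [-0.238, 3.132, -0.002]
contact_force: [-1.4, -3.8, 8.4]
width: 0.0006
```

Emit:
arm_command(
  deltas="0 0 0 0 0; 0 0 0 0 0; 0 0 0 0 0; 0 0 0 0 0; 0 0 0 0 0; 0 0 0 0 0",
)

```text
time: 10.83
ee_pos: [0.5765, 0.3184, 0.0612]
tcp_rot: [-0.238, 3.132, -0.002]
contact_force: [-2.4, -3.5, 7.7]
width: 0.0008
```

Emit:
arm_command(
  deltas="0 0 0 0.7 0; 0 0 0 1.3 0; 0 0 0 1.3 0",
)

```text
time: 11.08
ee_pos: [0.5765, 0.3184, 0.0611]
tcp_rot: [-0.238, 3.132, -0.001]
contact_force: [-3.7, -4.6, 13.5]
width: 0.0004
```

It is at the stop: 6 N more moved it only 0.1 mm, and the bar has been down more than 1.5 s. I release straight up.

Emit:
arm_command(
  deltas="0 0 0 -3 0; 0 0 0 -8 0; 0 0 0 -20 0; 0 0 0 -45 0; 0 0 0 -80 0; 0 30 0 -110 0; 0 65 0 -130 0; 0 95 0 -140 0; 0 110 0 -140 0; 0 110 0 -140 0",
)

```text
time: 11.92
ee_pos: [0.4649, 0.303, 0.2008]
tcp_rot: [-0.239, 3.131, 0.003]
contact_force: [0.3, 0.3, -0.1]
width: 0.0006
```

```bash
python3 - <<'E'
from h import *
s=arm.sense();print(s['time'],s['ee_pos'],s['contact_force'])
P0={'top':np.load('top.npy'),'scene':np.load('scene.npy')}
for n in ('scene','top'):
    im,P=cloud(n,'end_'+n+'.png')
    for c,r in (((.500,-.282),.006),((.556,-.0105),.012),((.577,.3173),.008)):
        q=P[np.hypot(P[...,0]-c[0],P[...,1]-c[1])<r]; print(n,c,len(q),np.nanmedian(q[:,2]).round(4) if len(q) else '')
    for Q in (P0[n],P):
        Z=Q[...,2];q=Q[(Z>.025)&(Z<.06)&(np.hypot(Q[...,0]-.6115,Q[...,1]-.3234)<.085)]; print(n,cv2.minAreaRect((q[:,:2]*1000).astype(np.float32)))
E
```

```text
11.9167 [0.46489599 0.30297454 0.20075031] [ 0.32561846  0.34019508 -0.06994873]
scene (0.5, -0.282) 27 0.0554
scene (0.556, -0.0105) 68 0.0288
scene (0.577, 0.3173) 21 0.0487
scene ((611.2193603515625, 319.65557861328125), (120.13721466064453, 88.58586883544922), 10.689558982849121)
scene ((611.1476440429688, 320.1328430175781), (119.79730987548828, 89.28707122802734), 10.332777976989746)
top (0.5, -0.282) 22 0.0562
top (0.556, -0.0105) 82 0.0289
top (0.577, 0.3173) 0 
top ((611.498779296875, 323.4322204589844), (122.08012390136719, 84.78815460205078), 9.815677642822266)
top ((612.0968627929688, 323.49322509765625), (121.93434143066406, 85.18777465820312), 9.442646026611328)
```

View pics/end_top.png

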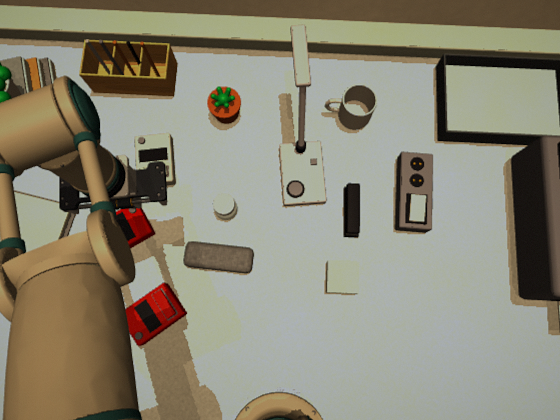

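The final top view shows everything where it was: rocker at (417,208), lamp key at (295,188), timer at (154,160). The arm is clear, so I hand in.

```bash
python3 -c "
from cell import arm
print(arm.sign_off())"
```

```text
the job is handed in; nothing more can be done
None
```

I pressed all three controls in the order asked and handed the job in at about 12 s; the hand-in reports no verdict.

- **Rocker:** pushed to its hard stop. Afterwards its slope had reversed to about 0.18 rad, with the press point at 55–56 mm, which is fully on.
- **Lamp key:** pressed home and it stayed down. Its top is at about 29 mm, down from 36 mm.
- **Timer bar:** pressed to its stop, with the fingertips at 42 mm, held about 1.5 s, then released. Afterwards the bar read 48.7 mm in the scene view, so it is up again.

The timer's measured position changed by at most 0.6 mm and about 0.4°, which is within measurement noise. The other objects look unmoved in the last top view. The fingertips came down only on the three controls, so the dimming and reset keys should be untouched, though I did not measure them. The highest contact force I read was about 28 N, at the fingertips on the rocker.

No check disagreed. The top camera could not see the bar at the end because the arm blocked it, so that reading rests on the scene camera alone.

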